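# Clamp the scanner holder to the pick cart with its quick-release

### The arm

A 7-joint arm with a two-finger parallel gripper is mounted at the origin on the work surface. World frame = base frame: x ahead of the robot, y to its left, z up, the work surface at z = 0. Lengths are in mm, angles in rad, forces in N, time in s.
With the tool pointing down it reaches from about 425 to 975 mm from the base axis. Payload 16.7 kg.
Tool frame: the origin (TCP) lies on the centre line of the jaws, within the pads' length; the fingertips stand 22 mm ahead of it and the grasp point (between the pads) lies 3 mm ahead of it; z points along the fingers, y is the direction in which the jaws open and shut (so a half turn about z gives the same grasp; the last joint's range is limited). The gripper opens to 85 mm and grips with 20 to 120 N. Pads are 22 mm wide; open, the fingers measure 114 mm over their backs; the gripper's body (76 mm by 85 mm) begins 54 mm behind the grasp point. The pads swing forward as they close: fully open they stand 13 mm farther back than shut.
Start: joints at [1.016, 0.426, 0.074, 1.606, -0.034, 1.111, -0.067], TCP at [265.804, -620.424, 253.302] pointing down, gripper open.
Joint ranges: [-2.85, 2.85], [-0.5, 2.14], [-1.23, 1.37], [0.21, 2.46], [-1.02, 4.16], [0.16, 2.05], [-2.73, 2.73]. Speed limits (rad/s): [1.89, 1.89, 2.39, 2.39, 3.01, 3.01, 3.01].

### API

Orientations are given as a unit quaternion [w, x, y, z].
In Python, from bench import telemetry, viewer, robot gives the robot as it stands.
- The arm moves only by the tool move_arm, never from a script. Its argument "deltas" is a list of rows, each a list of 5 numbers: the shift along the tool's x, y, z in cm, then the turn about the tool's z in rad, then the closure, from 0 (fully open) to 1 (shut). A call has 1 to 20 rows; each row shifts and turns the commanded pose from where the row before left it, along the tool's axes as they then stand; what a row does not reach is not made up. A row lasts 1/12 s, in which the tool goes at most 41.7 mm and 7.16 degrees, less where a joint would pass 70% of its speed; a pose out of reach is approached as far as the arm can. A call with a gripper value outside its range is refused whole. The fingers move at their own pace and stop on an object; "squeeze" is the grip in N (left out, the last holds). Time passes only in rows, so rows that do not move let the fingers close. It gives the time, the measured TCP pose, the force and the opening at its end, in the units of the state.
- telemetry.read_state(): the state, without advancing time (a new reading comes with each control period).
- viewer.capture(name): name is "scene" or "side" or "wrist"; returns the picture (384x512x3 uint8, blue, green, red); there is no depth.
- viewer.camera_model(name): a dict with "intrinsics" (3x3 intrinsics, pixels), "rvec" (rotation vector, rad) and "tvec" (3), from world to camera coordinates, as OpenCV has them. Camera axes: x right, y down, z forward; pixel columns grow to the right and rows downward; lengths in mm; the calibration is good to about 2 mm. A picture is of the moment at which its call begins: read the wrist's pose just before it. camera_model takes no time and is no camera call; for the wrist camera it gives the pose at the moment of the call.
- robot.close_job(): hands the job in, once; it reports no verdict.
The state is a dict: "time_s": time; "joint_positions": joint angles; "qd": joint speeds; "effort": joint torques, N m; "position": TCP position; "eef_rot": TCP orientation; "wrist_force": force on the tool from outside, world axes, zero at the start; "ft_torque": the same for the moment, N m; "opening": opening from 0.0 (shut) to 1.0 (fully open).
Only numpy, scipy, OpenCV 4.12 (cv2) and the standard library are available. Lean on these libraries where they do the work, as an engineer would, in place of code of your own. Each camera call takes 0.05 s, during which the arm holds its last target.

### The job

Clamp the scanner holder's arm to the cart: leaving the cam lever standing half-way as it is, turn the wing nut on top clockwise until it comes up snug against the pressure pad with a firm resistance, without wrenching it tight. Then push the cam lever down fully home without forcing it, let go, and leave the things around the clamp where they are.

Things in the scene. Friction and masses are not known exactly. Their poses are not given: they have to be found in the camera images.
- clamp: Fixed dark steel bracket on the cart deck: base plate 110 x 100 x 8 mm, two upright cheeks and a 60 x 44 mm bed whose top is 111 mm above the deck. Origin on the deck under the vertical skewer axis; z up; the lever sticks out on its -y side, the holder's arm leads away on its +y side.
- holder: Scanner holder, does not move: flat aluminium arm 30 x 6 mm on the bed, running 185 mm to the clamp's +y side, with a cup and a hand scanner (top 160 mm above the deck). On the arm, round the skewer, sits a round steel pressure pad 48 mm across; its height differs by up to 3.2 mm from run to run and is not measured. Origin: arm's underside, on the skewer axis.
- nut: Black wing nut on top of the clamp, turning about the vertical skewer axis: upright bar 80 mm long (its x axis), 14 mm thick (y), 36 mm tall, over a round foot 46 mm across. Origin on the axis, 10 mm below the bar's top and 26 mm above its lower edge; the foot's underside is 38 mm below it. About 167 mm above the deck at the start. The 8 mm skewer end sticks up to 15 mm out of the bar's top.
- nut_mark (a point): Centre of the bar's top face. Clockwise from above lowers the nut 1.43 mm per rad. It meets the pad after 0.4 to 3.6 rad. Free it takes 0.03 Nm; on the pad, pressure grows about 50 N and torque 0.6 Nm per rad. Snug: 20 to 50 N on the pad, about 0.25 to 0.6 Nm (friction varies by a fifth), i.e. 7 to 16 N across the bar at 36 mm while turning, about half that once the push stops. It stays where left.
- lever: Bare aluminium cam lever under the bed, 8 mm thick, 117 mm from pivot to tip; the outer 36 mm is a flat paddle 32 mm wide. Origin at the pivot, on the skewer axis 75 mm above the deck; x axis along the lever to its tip, z out of its upper face; it swings about its y axis. It starts with x pointing 0.39 to 0.45 rad above level and stays by friction; fully home, on its stop, 0.347 rad below level.
- lever_mark (a point): Centre of the paddle's upper face, 99 mm from the pivot. Closing the lever draws the nut down 2.4 to 2.6 mm onto the pad, adding about 80 to 100 N. With the nut snug it takes 6 N (friction) rising to about 10 N down on the paddle, then stops hard at its end. Friction keeps it wherever it is left.
- bin: Bystander: small orange open picking bin 130 x 170 x 65 mm, loose. Origin at the centre of its underside.
- tape: Bystander: loose cardboard ring (tape core) 100 mm across, 48 mm high. Origin at the centre of its underside.
- carton: Bystander: loose cardboard carton 100 x 140 x 60 mm. Origin at the centre of its underside.
There are look-alikes about, which are no part of the job. Of the things shaped like the clamp, the steel one is meant.

How it is judged (in metres and radians):
On the way:
1. the nut is turned up snug on the pad while the lever still stands half-way (contact force between nut and holder above 15 N and angle between lever's own x axis and vertical below 1.35 rad), for 0.2 s.
At the end, for the whole second after the job is handed in: The lever is fully home (pointing at least 0.29 rad below level, stop at 0.347), the nut presses the holder's pad with 85 to 170 N, and bin, tape core and carton are within 30 mm of where they were (angle between lever's own x axis and vertical above 1.86 rad and contact force between nut and holder between 85 and 170 N and distance of each of bin, tape, carton from where it was at the start of the episode below 0.03 m); the robot touches nothing.
It fails at once if the nut is wrenched tight: more than 62 N on the pad while the lever still stands half-way (contact force between nut and holder above 62 N and angle between lever's own x axis and vertical below 1.2 rad).
It fails at once if the lever is forced: more than 45 N from the robot (contact force between any of the fingers, the arm and lever above 45 N).
It fails at once if a bystander is pushed 30 mm or more (distance of any of bin, tape, carton from where it was at the start of the episode above 0.03 m).
It also fails if it takes over 72 s, if anything falls off the work surface, if the arm or the gripper's body presses on something with over 40 N, if the wrist force passes 120 N, or if a joint passes its speed limit or range.

## Working session

There is one attempt and no reset: what is moved stays moved. The work goes in short steps, Python scripts to look and compute and a tool call to move; the robot and the scene stay as the last step left them, time stands still between calls to the robot, and variables do not carry over. Pictures are saved under pics/ and viewed, and the job is handed in when it is done.

Besides the shell and the picture viewer there is one more tool, called after "Emit:" by a JSON object that holds its "name" and its "arguments", one argument or row to a line. move_arm: Moves the arm, as the interface text tells. Its arguments: {"type":"object","properties":{"deltas":{"type":"array","items":{"type":"array","items":{"type":"number"}}},"squeeze":{"type":"number"}},"required":["deltas"]}

```bash
mkdir -p pics
python3 - <<'E'
from bench import telemetry, viewer, robot
import cv2
print(telemetry.read_state())
for n in ["scene","side","wrist"]:
    print(n,viewer.camera_model(n))
    cv2.imwrite(f"pics/{n}0.png",viewer.capture(n))
E
```

```text
{'time_s': 0.0, 'joint_positions': array([ 1.01647278,  0.42672507,  0.07389148,  1.60662678, -0.03408056,
        1.11079856, -0.06711346]), 'qd': array([-0.00112371, -0.00051769,  0.00046787, -0.00207825, -0.00037188,
        0.00098117, -0.00028784]), 'effort': array([ 2.22921233e-03, -9.49841166e+01,  3.76271725e+00, -4.63504922e+01,
        1.94522180e-02,  9.98453703e-03, -4.00823626e-05]), 'position': array([ 265.64623327, -620.10751498,  252.60770312]), 'eef_rot': array([-6.19366786e-04,  9.79591819e-01,  2.00996139e-01, -1.93288077e-04]), 'wrist_force': array([ 0.2193431 , -0.72739496, -0.31529069]), 'ft_torque': array([-0.0149914 , -0.01411404, -0.01475937]), 'opening': 1.0040587965353964}
scene {'intrinsics': array([[347.19567718,   0.        , 254.4852667 ],
       [  0.        , 347.19567718, 187.0774448 ],
       [  0.        ,   0.        ,   1.        ]]), 'rvec': array([ 2.05775029,  1.70531798, -0.46066266]), 'tvec': array([ -45.23847864, -434.13224079, 1231.82190262])}
side {'intrinsics': array([[470.52341626,   0.        , 251.72074148],
       [  0.        , 470.52341626, 197.83686564],
       [  0.        ,   0.        ,   1.        ]]), 'rvec': array([ 0.40229606, -2.65697934,  1.37498392]), 'tvec': array([ 542.28613817,  246.35725055, 1043.05299244])}
wrist {'intrinsics': array([[296.19356056,   0.        , 260.6020251 ],
       [  0.        , 296.19356056, 192.61243783],
       [  0.        ,   0.        ,   1.        ]]), 'rvec': array([-2.417203  ,  1.59500282,  0.22803566]), 'tvec': array([-674.28291919,  -36.44008915,  378.714337  ])}
```

View pics/scene0.png

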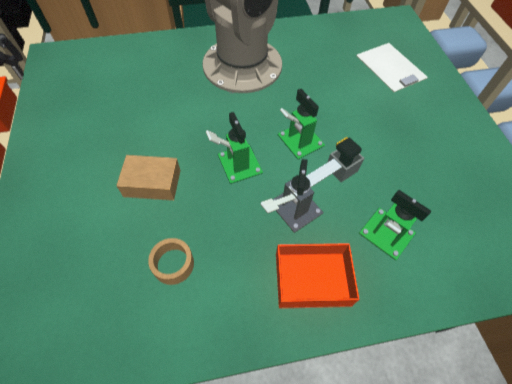

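View pics/side0.png

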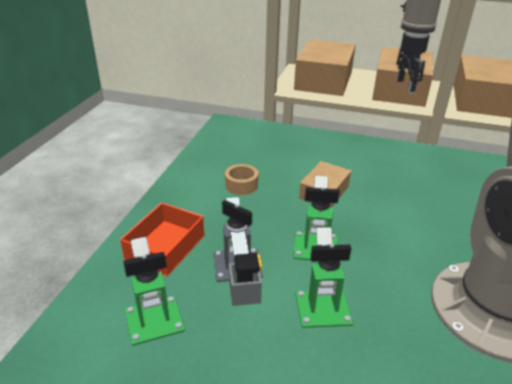

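View pics/wrist0.png

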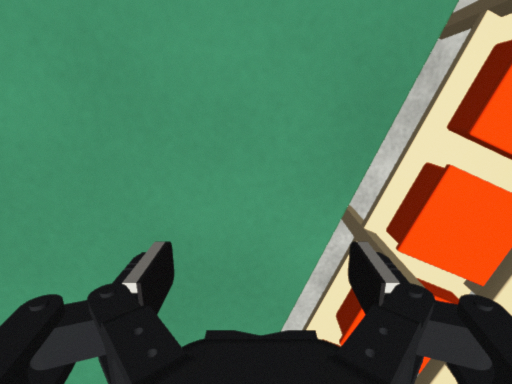

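Run:
```python
import cv2
a=cv2.imread("pics/scene0.png")[125:245,240:400]
cv2.imwrite("pics/c1.png",cv2.resize(a,None,fx=5,fy=5,interpolation=cv2.INTER_CUBIC))
a=cv2.imread("pics/side0.png")[185:310,190:310]
cv2.imwrite("pics/c2.png",cv2.resize(a,None,fx=4.8,fy=4.8,interpolation=cv2.INTER_CUBIC))
```

```text
(no output)
```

View pics/c1.png

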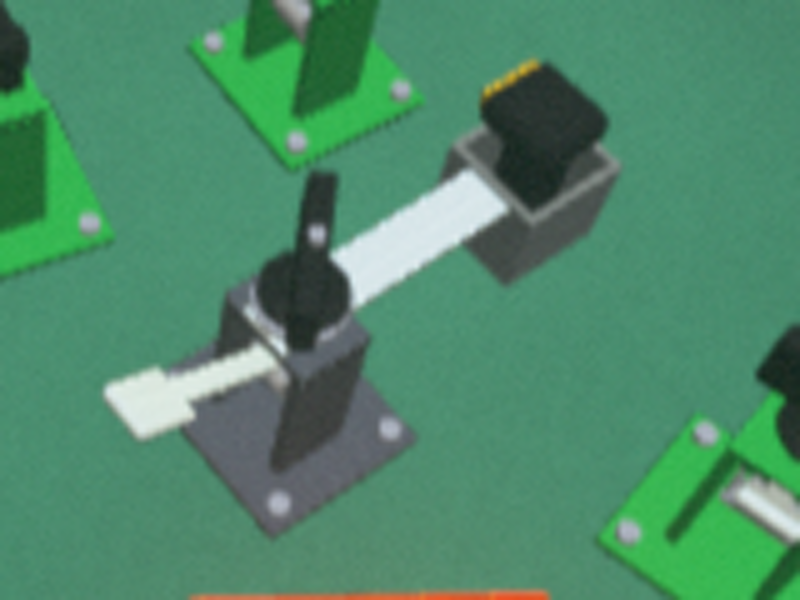

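View pics/c2.png

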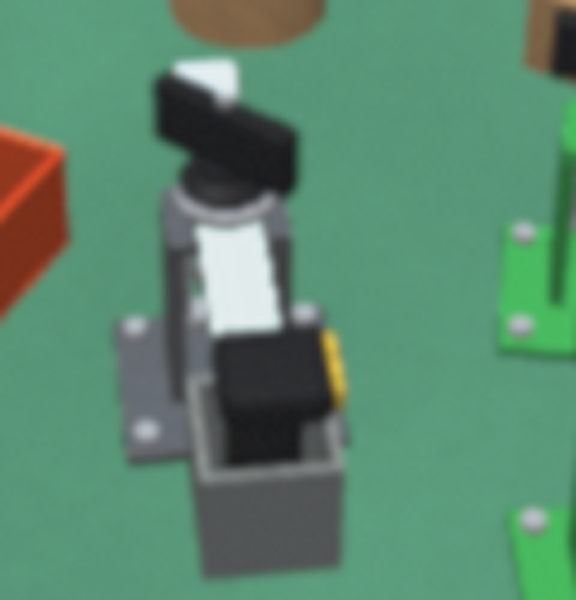

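```bash
cat > h.py <<'E'
import numpy as np, cv2, json
from bench import telemetry, viewer, robot
def cam(n):
    c=viewer.camera_model(n); R,_=cv2.Rodrigues(c["rvec"]); return c["intrinsics"],R,np.array(c["tvec"]).ravel()
def proj(n,P):
    K,R,t=cam(n); p=(K@(R@np.atleast_2d(P).T+t[:,None])); return (p[:2]/p[2]).T
def ray(n,uv):
    K,R,t=cam(n); d=R.T@np.linalg.inv(K)@np.array([uv[0],uv[1],1.]); return -R.T@t,d/np.linalg.norm(d)
def atz(n,uv,z):
    o,d=ray(n,uv); return o+d*(z-o[2])/d[2]
def tri(a,uva,b,uvb):
    o1,d1=ray(a,uva);o2,d2=ray(b,uvb)
    s=np.linalg.lstsq(np.c_[d1,-d2],o2-o1,rcond=None)[0]
    p,q=o1+d1*s[0],o2+d2*s[1]; return (p+q)/2,np.linalg.norm(p-q)
E
python3 - <<'E'
from h import *
np.set_printoptions(precision=1,suppress=True)
S=lambda u,v:(240+u/5-.4,125+v/5-.4); D=lambda u,v:(190+u/4.8-.4,185+v/4.8-.4)
print("skewer tip",tri("scene",S(316,232),"side",D(225,95)))
print("corners scene",[atz("scene",S(*p),8) for p in [(272,535),(415,437)]])
print("bolts scene",[atz("scene",S(*p),9) for p in [(278,503),(390,430)]])
print("bolts side",[atz("side",D(*p),9) for p in [(146,430),(135,325),(305,313)]])
print("paddle s",tri("scene",S(150,402),"side",D(208,72)))
E
```

```text
skewer tip (array([592.8,  38.9, 181.2]), np.float64(0.41486384673910215))
corners scene [array([661.6,  21.2,   8. ]), array([620.7, 110.1,   8. ])]
bolts scene [array([645.1,  28.5,   9. ]), array([614.7,  97.8,   9. ])]
bolts side [array([617. ,  91.5,   9. ]), array([648.6,  21.3,   9. ]), array([567.4, -14.3,   9. ])]
paddle s (array([633. , -45.2, 126.7]), np.float64(6.249418253761969))
```

```bash
cat >> h.py <<'E'
def box(c,ax,sx,sy,z0,z1):
    a=np.array([np.cos(ax),np.sin(ax)]);b=np.array([-a[1],a[0]])
    return [np.r_[np.array(c)+i*sx/2*a+j*sy/2*b,z] for z in (z0,z1) for i,j in ((-1,-1),(1,-1),(1,1),(-1,1))]
def drawbox(im,n,P,s,off,col):
    q=((proj(n,np.array(P))-off+.5)*s).astype(int)
    for i in range(4):
        for a,b in ((i,(i+1)%4),(i+4,(i+1)%4+4),(i,i+4)): cv2.line(im,tuple(map(int,q[a])),tuple(map(int,q[b])),col,1)
def overlay(n,img,off,wh,s,x,y,yaw,nut,zo=167,lev=.42):
    im=cv2.resize(img[off[1]:off[1]+wh[1],off[0]:off[0]+wh[0]],None,fx=s,fy=s,interpolation=cv2.INTER_CUBIC)
    drawbox(im,n,box((x,y),yaw,110,100,0,8),s,off,(0,255,255))
    drawbox(im,n,box((x,y),nut,80,14,zo-26,zo+10),s,off,(0,0,255))
    d=np.array([np.sin(yaw),-np.cos(yaw)])
    L=box((0,0),0,36,32,-4,4)
    P=[np.r_[np.array([x,y])+d*((99+p[0])*np.cos(lev)-p[2]*np.sin(lev))+np.array([-d[1],d[0]])*p[1],75+(99+p[0])*np.sin(lev)+p[2]*np.cos(lev)] for p in L]
    drawbox(im,n,P,s,off,(255,0,255))
    return im
E
python3 - <<'E'
from h import *
np.set_printoptions(precision=1,suppress=True)
D=lambda u,v:(190+u/4.8-.4,185+v/4.8-.4);S=lambda u,v:(240+u/5-.4,125+v/5-.4)
print(tri("scene",S(322,176),"side",D(297,132)))
print([atz("side",D(*p),177) for p in [(160,78),(297,132)]])
for nut in(.1,):
  pass
x,y,yaw=593,39,.43
nut=np.arctan2(-1*np.sin(.1),-1)
a=overlay("scene",cv2.imread("pics/scene0.png"),(240,125),(160,120),5,x,y,yaw,.15)
b=overlay("side",cv2.imread("pics/side0.png"),(190,185),(120,125),4.8,x,y,yaw,.15)
cv2.imwrite("pics/o1.png",a);cv2.imwrite("pics/o2.png",b)
E
```

```text
(array([556.8,  50.6, 175.2]), np.float64(5.403721374585091))
[array([627.8,  29.7, 177. ]), array([554.4,  50.2, 177. ])]
```

View pics/o1.png

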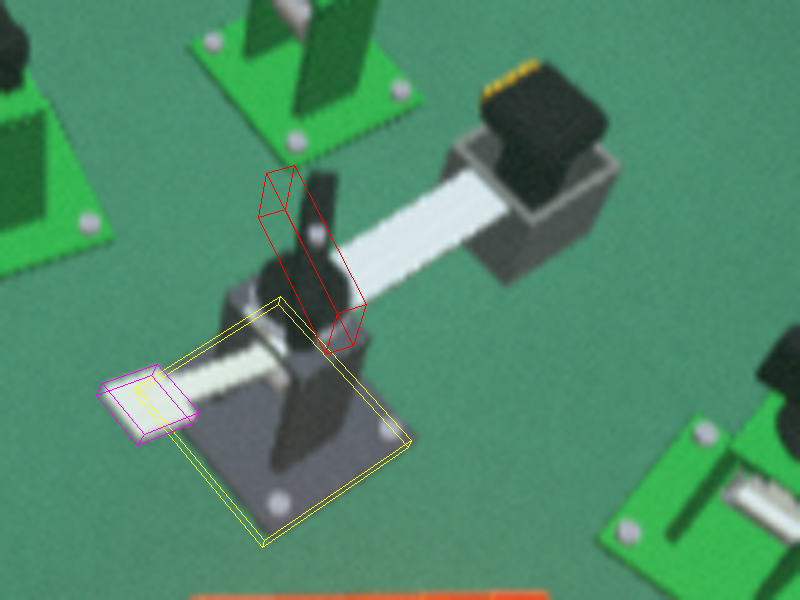

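View pics/o2.png

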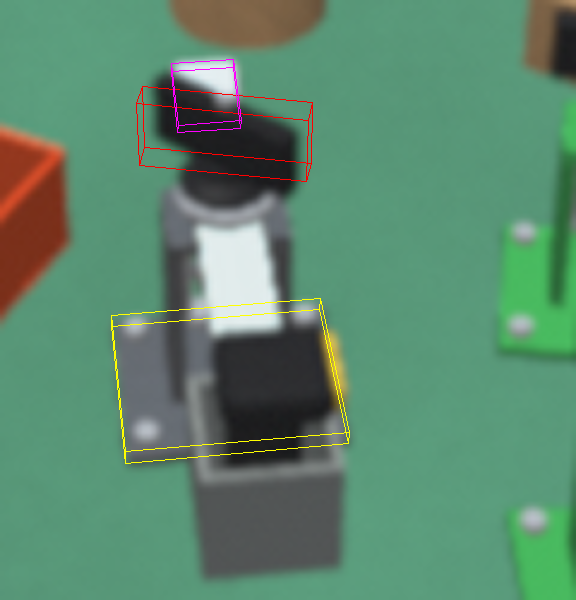

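```bash
cat >> h.py <<'E'
from scipy.spatial.transform import Rotation as Ro
def tool(s=None):
    s=s or telemetry.read_state(); q=s["eef_rot"]; return np.array(s["position"]),Ro.from_quat([q[1],q[2],q[3],q[0]]).as_matrix()
def delta(target,s=None):
    p,R=tool(s); return R.T@(np.array(target)-p)/10
E
python3 - <<'E'
from h import *
np.set_printoptions(precision=3,suppress=True)
p,R=tool(); K,Rc,t=cam("wrist"); c=-Rc.T@t
print("cam in tool",R.T@(c-p),"axes in tool\n",R.T@Rc.T)
print(delta([592,39,330])); print(R)
E
```

```text
cam in tool [  70.708   -0.431 -121.005] axes in tool
 [[-0.001 -0.96  -0.28 ]
 [ 1.    -0.001  0.001]
 [-0.001 -0.28   0.96 ]]
[ 55.953 -47.748  -7.678]
[[ 0.919  0.394 -0.   ]
 [ 0.394 -0.919  0.001]
 [-0.    -0.001 -1.   ]]
```

Emit:
{"name": "move_arm", "arguments": {
  "deltas": [
    [1, -0.8, -1, 0, 0],
    [2, -1.7, -1, 0, 0],
    [2.8, -2.4, -1, 0, 0],
    [2.8, -2.4, -1, 0, 0],
    [2.8, -2.4, -1, 0, 0],
    [2.8, -2.4, -0.7, 0, 0],
    [2.8, -2.4, -0.5, 0, 0],
    [2.8, -2.4, -0.5, 0, 0],
    [2.8, -2.4, -0.5, 0, 0],
    [2.8, -2.4, -0.5, 0, 0],
    [2.8, -2.4, 0, 0, 0],
    [2.8, -2.4, 0, 0, 0],
    [2.8, -2.4, 0, 0, 0],
    [2.8, -2.4, 0, 0, 0],
    [2.8, -2.4, 0, 0, 0],
    [2.8, -2.4, 0, 0, 0],
    [2.8, -2.4, 0, 0, 0],
    [2.8, -2.4, 0, 0, 0],
    [2.8, -2.4, 0, 0, 0],
    [2.8, -2.4, 0, 0, 0]
  ]
}}

```text
time_s: 1.82
position: [576.8, 12.2, 330.9]
eef_rot: [0.0, 0.98, 0.201, 0.0]
wrist_force: [-0.0, -0.4, -0.0]
opening: 0.997
```

Run:
```python
from h import *
np.set_printoptions(precision=3,suppress=True)
s=telemetry.read_state(); print(s["position"],s["joint_positions"],s["time_s"]);print(delta([592,39,330]))
```

```text
[576.813  12.18  330.938] [ 0.181  0.228 -0.372  1.717  0.088  1.213 -1.379] 1.8167
[ 2.452 -1.867  0.094]
```

Emit:
{"name": "move_arm", "arguments": {
  "deltas": [
    [2.4, -1.9, 0, 0, 0],
    [0, 0, 0, -0.12, 0],
    [0, 0, 0, -0.12, 0],
    [0, 0, 0, -0.12, 0],
    [0, 0, 0, -0.12, 0],
    [0, 0, 0, -0.12, 0],
    [0, 0, 0, -0.12, 0],
    [0, 0, 0, -0.12, 0],
    [0, 0, 0, -0.12, 0],
    [0, 0, 0, -0.12, 0],
    [0, 0, 0, -0.12, 0],
    [0, 0, 0, -0.12, 0],
    [0, 0, 0, -0.12, 0],
    [0, 0, 0, -0.12, 0],
    [0, 0, 0, -0.12, 0],
    [0, 0, 0, -0.12, 0],
    [0, 0, 0, -0.12, 0],
    [0, 0, 0, -0.12, 0],
    [0, 0, 0, -0.12, 0],
    [0, 0, 0, -0.12, 0]
  ]
}}

```text
time_s: 3.48
position: [590.9, 37.3, 330.7]
eef_rot: [0.0, 0.223, 0.975, -0.0]
wrist_force: [-0.2, 0.1, -0.4]
opening: 0.999
```

Emit:
{"name": "move_arm", "arguments": {
  "deltas": [
    [0, 0, 0, -0.12, 0],
    [0, 0, 0, -0.07, 0],
    [0, 0, 0, 0, 0],
    [0, 0, 0, 0, 0],
    [0, 0, 0, 0, 0]
  ]
}}

```text
time_s: 3.9
position: [591.1, 37.0, 330.5]
eef_rot: [0.0, 0.134, 0.991, -0.0]
wrist_force: [-0.0, 0.1, -0.7]
opening: 0.998
```

Run:
```python
from h import *
np.set_printoptions(precision=3,suppress=True)
s=telemetry.read_state(); print(s["position"],s["joint_positions"],s["time_s"],s["ft_torque"]);p,R=tool(s);print(np.arctan2(R[1,0],R[0,0]))
im=viewer.capture("wrist"); cv2.imwrite("pics/w1.png",im)
big=overlay("wrist",im,(0,0),(512,384),1.5,593,39,.43,-.27)
cv2.imwrite("pics/w1o.png",big)
cv2.imwrite("pics/w1b.png",cv2.resize(im,None,fx=1.5,fy=1.5))
```

```text
[591.121  36.98  330.521] [ 0.44   0.316 -0.763  1.666  0.229  1.251  0.93 ] 3.9 [-0.005  0.023 -0.069]
2.871988199259537
```

View pics/w1o.png

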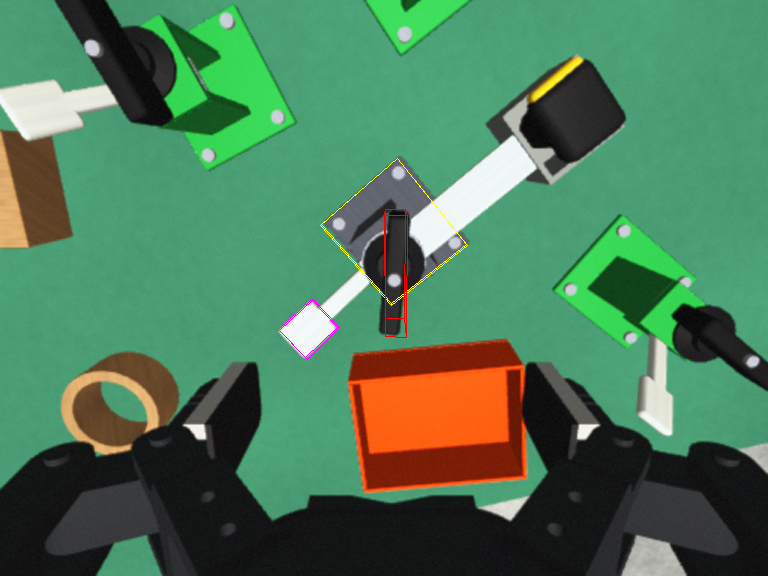

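View pics/w1b.png

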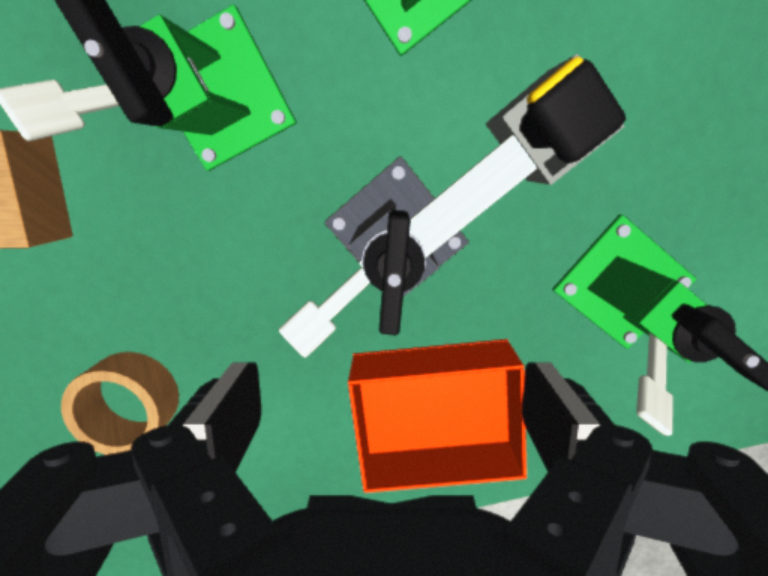

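Run:
```python
from h import *
np.set_printoptions(precision=2,suppress=True)
S=lambda u,v:(240+u/5-.4,125+v/5-.4); D=lambda u,v:(190+u/4.8-.4,185+v/4.8-.4)
w=(394/1.5-.3,280.5/1.5-.3)
print(tri("scene",S(316,232),"wrist",w),tri("side",D(225,95),"wrist",w))
print([atz("wrist",w,z) for z in (177,181,188)])
im=cv2.imread("pics/w1.png")
f=lambda u,v:(u/1.5-.3,v/1.5-.3)
print([atz("wrist",f(*p),8) for p in [(401,157),(468,243),(326,225)]])
print([atz("wrist",f(*p),177) for p in [(399.5,212),(390,332)]])
o=overlay("wrist",im,(200,120),(130,130),4.5,592,37.5,.43,-.345); cv2.imwrite("pics/w1c.png",o)
o=overlay("scene",cv2.imread("pics/scene0.png"),(240,125),(160,120),5,592,37.5,.43,-.345);cv2.imwrite("pics/o3.png",o)
```

```text
(array([593.06,  38.44, 181.49]), np.float64(0.8969576603982911)) (array([593.01,  37.97, 180.68]), np.float64(0.14926948288781544))
[array([594.05,  37.73, 177.  ]), array([593.01,  38.  , 181.  ]), array([591.18,  38.47, 188.  ])]
[array([521.97,  65.2 ,   8.  ]), array([620.24, 108.68,   8.  ]), array([564.81, -23.87,   8.  ])]
[array([553.06,  52.47, 177.  ]), array([627.39,  25.83, 177.  ])]
```

View pics/w1c.png

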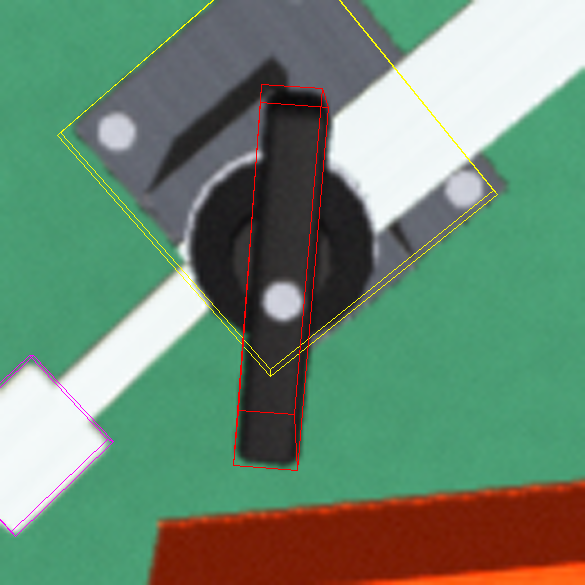

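View pics/o3.png

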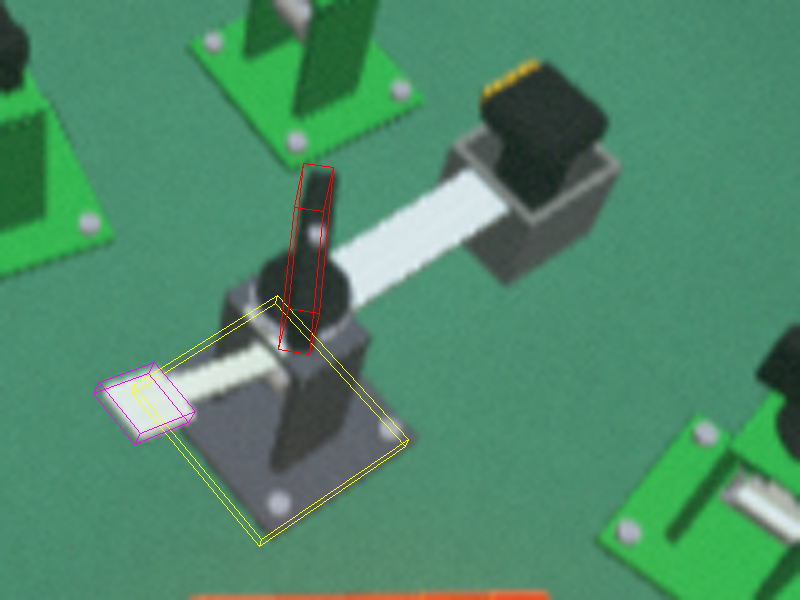

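Emit:
{"name": "move_arm", "arguments": {
  "deltas": [
    [-0.12, 0.18, 0, 0, 0],
    [0, 0, 0, 0.075, 0],
    [0, 0, 1.5, 0, 0],
    [0, 0, 3, 0, 0],
    [0, 0, 3, 0, 0],
    [0, 0, 3, 0, 0],
    [0, 0, 2, 0, 0],
    [0, 0, 1, 0, 0],
    [0, 0, 0, 0, 0],
    [0, 0, 0, 0, 0]
  ]
}}

```text
time_s: 4.78
position: [593.3, 38.6, 196.0]
eef_rot: [0.0, 0.17, 0.985, 0.0]
wrist_force: [0.4, -0.4, 1.3]
opening: 1.002
```

Run:
```python
from h import *
np.set_printoptions(precision=3,suppress=True)
s=telemetry.read_state(); print(s["position"],s["joint_positions"],s["time_s"],s["ft_torque"]);p,R=tool(s);print(np.arctan2(R[1,0],R[0,0]))
im=viewer.capture("wrist"); cv2.imwrite("pics/w2.png",im)
cv2.imwrite("pics/w2b.png",cv2.resize(im,None,fx=1.5,fy=1.5))
# axis point predicted
f=lambda P:proj("wrist",P)*1.5+.3
print(f([p+R[:,2]*(p[2]-177), p+R[:,0]*40+R[:,2]*(p[2]-177),p-R[:,0]*40+R[:,2]*(p[2]-177)]))
```

```text
[593.254  38.623 195.964] [ 0.381  0.44  -0.709  1.813  0.333  1.011  0.768] 4.7833 [ 0.032 -0.016 -0.071]
2.799572300617362
[[390.932 372.065]
 [390.844 259.799]
 [391.009 469.167]]
```

View pics/w2b.png

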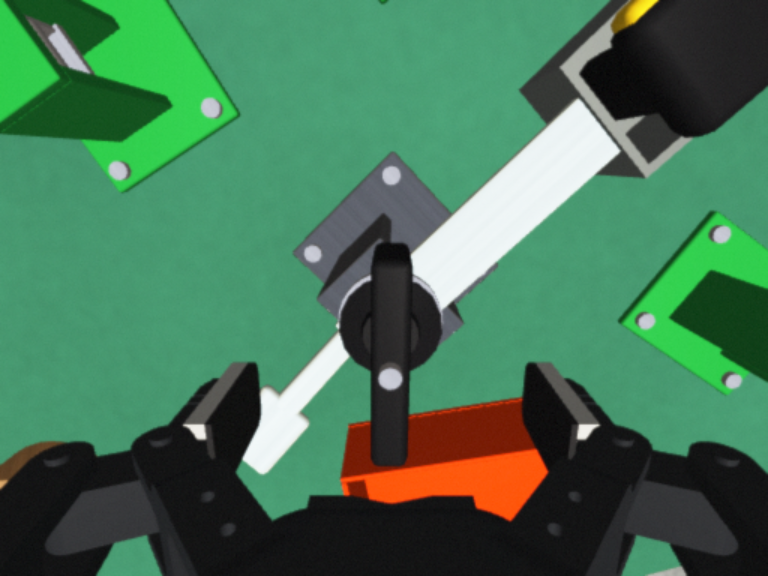

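Emit:
{"name": "move_arm", "arguments": {
  "deltas": [
    [0, 0, 1.2, 0, 0],
    [0, 0, 1.2, 0, 0],
    [0, 0, 0, 0, 0],
    [0, 0, 0, 0, 0.5],
    [0, 0, 0, 0, 0.8],
    [0, 0, 0, 0, 1],
    [0, 0, 0, 0, 1],
    [0, 0, 0, 0, 1],
    [0, 0, 0, 0, 1],
    [0, 0, 0, 0, 1],
    [0, 0, 0, 0, 1],
    [0, 0, 0, 0, 1]
  ],
  "squeeze": 50
}}

```text
time_s: 5.83
position: [593.1, 38.3, 171.6]
eef_rot: [0.0, 0.17, 0.985, 0.0]
wrist_force: [-1.2, -0.6, 6.3]
opening: 0.15
```

```bash
cat > st.py <<'E'
from h import *
np.set_printoptions(precision=3,suppress=True)
s=telemetry.read_state();p,R=tool(s); print("pos",p,"yaw %.3f"%np.arctan2(R[1,0],R[0,0]),"q7 %.3f"%s["joint_positions"][6],"t %.2f"%s["time_s"],"F",s["wrist_force"],"T",s["ft_torque"],"op %.3f"%s["opening"])
# force in tool
print("F tool",R.T@s["wrist_force"],"T tool",R.T@s["ft_torque"])
E
python3 st.py; python3 -c "
from h import *
cv2.imwrite('pics/w3.png',viewer.capture('wrist'))"
```

```text
pos [593.081  38.293 171.645] yaw 2.800 q7 0.748 t 5.83 F [-1.205 -0.568  6.311] T [-0.036  0.237 -0.045] op 0.150
F tool [ 0.942 -0.938 -6.311] T tool [0.113 0.211 0.045]
```

View pics/w3.png

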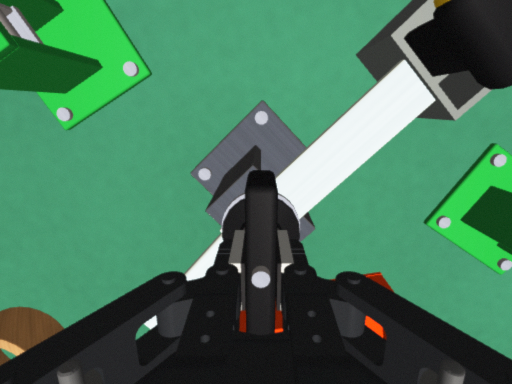

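Emit:
{"name": "move_arm", "arguments": {
  "deltas": [
    [0, 0, 0.007, 0.05, 1],
    [0, 0, 0.007, 0.05, 1],
    [0, 0, 0.007, 0.05, 1],
    [0, 0, 0.007, 0.05, 1]
  ]
}}

```text
time_s: 6.22
position: [593.1, 38.4, 171.3]
eef_rot: [0.0, 0.269, 0.963, 0.0]
wrist_force: [-1.2, 0.1, 5.1]
opening: 0.154
```

```bash
python3 st.py
```

```text
pos [593.101  38.374 171.349] yaw 2.597 q7 0.567 t 6.22 F [-1.229  0.09   5.148] T [0.031 0.198 0.058] op 0.154
F tool [ 1.096 -0.558 -5.148] T tool [ 0.077  0.186 -0.058]
```

Emit:
{"name": "move_arm", "arguments": {
  "deltas": [
    [0, 0, 0.007, 0.05, 1],
    [0, 0, 0.007, 0.05, 1],
    [0, 0, 0.007, 0.05, 1]
  ]
}}

```text
time_s: 6.47
position: [593.1, 38.4, 171.2]
eef_rot: [0.0, 0.34, 0.94, 0.0]
wrist_force: [0.1, -0.6, 5.5]
opening: 0.154
```

```bash
python3 st.py
```

```text
pos [593.127  38.425 171.153] yaw 2.447 q7 0.432 t 6.47 F [ 0.054 -0.558  5.486] T [0.043 0.168 0.048] op 0.154
F tool [-0.401 -0.392 -5.486] T tool [ 0.075  0.156 -0.048]
```

Emit:
{"name": "move_arm", "arguments": {
  "deltas": [
    [0, 0, 0.007, 0.05, 1],
    [0, 0, 0.007, 0.05, 1],
    [0, 0, 0.007, 0.05, 1],
    [0, 0, 0.007, 0.05, 1],
    [0, 0, 0.007, 0.05, 1],
    [0, 0, 0.007, 0.05, 1]
  ]
}}

```text
time_s: 6.97
position: [593.2, 38.5, 170.7]
eef_rot: [0.0, 0.477, 0.879, 0.0]
wrist_force: [-0.9, -0.4, 4.7]
opening: 0.156
```

```bash
python3 st.py
```

```text
pos [593.174  38.457 170.713] yaw 2.147 q7 0.162 t 6.97 F [-0.893 -0.373  4.712] T [0.078 0.025 0.032] op 0.156
F tool [ 0.173 -0.948 -4.712] T tool [-0.022  0.079 -0.031]
```

Emit:
{"name": "move_arm", "arguments": {
  "deltas": [
    [0, 0, 0.007, 0.05, 1],
    [0, 0, 0.007, 0.05, 1],
    [0, 0, 0.007, 0.05, 1],
    [0, 0, 0.007, 0.05, 1]
  ]
}}

```text
time_s: 7.3
position: [593.2, 38.5, 170.4]
eef_rot: [0.0, 0.562, 0.827, 0.0]
wrist_force: [-0.3, -0.0, 3.6]
opening: 0.155
```

```bash
python3 st.py
```

```text
pos [593.21   38.483 170.43 ] yaw 1.947 q7 -0.018 t 7.30 F [-0.273 -0.029  3.648] T [ 0.141 -0.043  0.005] op 0.155
F tool [ 0.073 -0.262 -3.648] T tool [-0.092  0.115 -0.005]
```

Emit:
{"name": "move_arm", "arguments": {
  "deltas": [
    [0, 0, 0.007, 0.05, 1],
    [0, 0, 0.007, 0.05, 1],
    [0, 0, 0.007, 0.05, 1],
    [0, 0, 0.007, 0.05, 1]
  ]
}}

```text
time_s: 7.63
position: [593.3, 38.5, 170.2]
eef_rot: [0.0, 0.642, 0.767, 0.0]
wrist_force: [1.3, 0.2, 3.4]
opening: 0.155
```

```bash
python3 st.py
```

```text
pos [593.275  38.506 170.181] yaw 1.747 q7 -0.199 t 7.63 F [1.287 0.183 3.418] T [ 0.104 -0.221  0.049] op 0.155
F tool [-0.045  1.303 -3.417] T tool [-0.236  0.063 -0.049]
```

Emit:
{"name": "move_arm", "arguments": {
  "deltas": [
    [0, 0, 0.007, 0.05, 1],
    [0, 0, 0.007, 0.05, 1],
    [0, 0, 0.007, 0.05, 1],
    [0, 0, 0.007, 0.05, 1],
    [0, 0, 0.007, 0.05, 1],
    [0, 0, 0.007, 0.05, 1]
  ]
}}

```text
time_s: 8.13
position: [593.4, 38.5, 169.7]
eef_rot: [0.0, 0.749, 0.662, 0.001]
wrist_force: [1.7, 1.2, 3.4]
opening: 0.153
```

```bash
python3 st.py
```

```text
pos [593.361  38.528 169.743] yaw 1.448 q7 -0.471 t 8.13 F [1.654 1.153 3.354] T [ 0.116 -0.338  0.025] op 0.153
F tool [ 1.35   1.503 -3.351] T tool [-0.321  0.157 -0.025]
```

Emit:
{"name": "move_arm", "arguments": {
  "deltas": [
    [0, 0, 0.007, 0.05, 1],
    [0, 0, 0.007, 0.05, 1],
    [0, 0, 0.007, 0.05, 1],
    [0, 0, 0.007, 0.05, 1]
  ]
}}

```text
time_s: 8.47
position: [593.4, 38.5, 169.5]
eef_rot: [0.0, 0.812, 0.584, 0.001]
wrist_force: [2.5, 1.1, 2.0]
opening: 0.156
```

```bash
python3 st.py
```

```text
pos [593.421  38.48  169.469] yaw 1.247 q7 -0.653 t 8.47 F [2.543 1.146 1.995] T [ 0.167 -0.383  0.035] op 0.156
F tool [ 1.895  2.049 -1.992] T tool [-0.31   0.28  -0.035]
```

Emit:
{"name": "move_arm", "arguments": {
  "deltas": [
    [0, 0, 0.007, 0.05, 1],
    [0, 0, 0.007, 0.05, 1],
    [0, 0, 0.007, 0.05, 1],
    [0, 0, 0.007, 0.05, 1]
  ]
}}

```text
time_s: 8.8
position: [593.5, 38.5, 169.2]
eef_rot: [0.0, 0.866, 0.5, 0.001]
wrist_force: [2.5, 1.2, 2.1]
opening: 0.15
```

```bash
python3 st.py;  python3 -c "
from h import *
cv2.imwrite('pics/w4.png',viewer.capture('wrist'))"
```

```text
pos [593.487  38.474 169.195] yaw 1.047 q7 -0.835 t 8.80 F [2.494 1.179 2.094] T [ 0.062 -0.484 -0.   ] op 0.150
F tool [ 2.27   1.573 -2.09 ] T tool [-0.388  0.296 -0.   ]
```

View pics/w4.png

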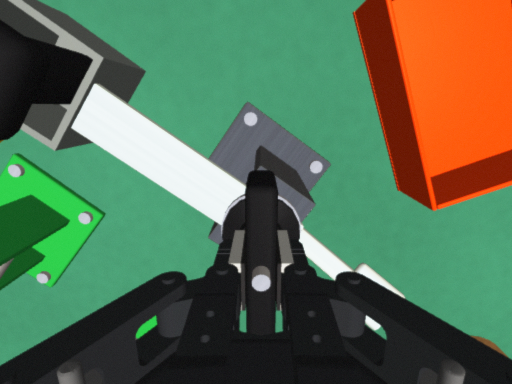

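Emit:
{"name": "move_arm", "arguments": {
  "deltas": [
    [0, 0, 0.007, 0.05, 1],
    [0, 0, 0.007, 0.05, 1],
    [0, 0, 0.007, 0.05, 1],
    [0, 0, 0.007, 0.05, 1]
  ]
}}

```text
time_s: 9.18
position: [593.5, 38.4, 168.9]
eef_rot: [0.0, 0.911, 0.412, 0.001]
wrist_force: [3.8, -0.1, 2.7]
opening: 0.155
```

```bash
python3 st.py
```

```text
pos [593.51   38.419 168.921] yaw 0.849 q7 -1.016 t 9.18 F [ 3.837 -0.116  2.734] T [ 0.103 -0.638 -0.016] op 0.155
F tool [ 2.452  2.958 -2.729] T tool [-0.41   0.499  0.016]
```

Emit:
{"name": "move_arm", "arguments": {
  "deltas": [
    [0, 0, 0.007, 0.05, 1],
    [0, 0, 0.007, 0.05, 1],
    [0, 0, 0.007, 0.05, 1],
    [0, 0, 0.007, 0.05, 1]
  ]
}}

```text
time_s: 9.52
position: [593.6, 38.3, 168.6]
eef_rot: [0.0, 0.948, 0.319, 0.001]
wrist_force: [2.8, -0.6, 2.6]
opening: 0.156
```

```bash
python3 st.py
```

```text
pos [593.555  38.346 168.642] yaw 0.649 q7 -1.198 t 9.52 F [ 2.751 -0.611  2.574] T [-0.016 -0.693  0.018] op 0.156
F tool [ 1.827  2.151 -2.571] T tool [-0.431  0.543 -0.018]
```

Emit:
{"name": "move_arm", "arguments": {
  "deltas": [
    [0, 0, 0.007, 0.05, 1],
    [0, 0, 0.007, 0.05, 1],
    [0, 0, 0.007, 0.05, 1],
    [0, 0, 0.007, 0.05, 1]
  ]
}}

```text
time_s: 9.85
position: [593.6, 38.3, 168.5]
eef_rot: [0.0, 0.975, 0.222, 0.001]
wrist_force: [2.3, -0.1, 3.5]
opening: 0.155
```

```bash
python3 st.py
```

```text
pos [593.592  38.293 168.452] yaw 0.449 q7 -1.380 t 9.85 F [ 2.301 -0.116  3.48 ] T [-0.101 -0.561  0.183] op 0.155
F tool [ 2.028  1.105 -3.477] T tool [-0.335  0.462 -0.183]
```

Emit:
{"name": "move_arm", "arguments": {
  "deltas": [
    [0, 0, 0.007, 0.05, 1],
    [0, 0, 0.007, 0.05, 1],
    [0, 0, 0.007, 0.05, 1],
    [0, 0, 0.007, 0.05, 1]
  ]
}}

```text
time_s: 10.18
position: [593.7, 38.2, 168.3]
eef_rot: [0.0, 0.992, 0.124, 0.001]
wrist_force: [1.9, -1.1, 5.8]
opening: 0.149
```

```bash
python3 st.py
```

```text
pos [593.653  38.238 168.327] yaw 0.249 q7 -1.562 t 10.18 F [ 1.926 -1.087  5.82 ] T [-0.21  -0.486  0.227] op 0.149
F tool [ 1.608  1.53  -5.817] T tool [-0.323  0.42  -0.227]
```

Emit:
{"name": "move_arm", "arguments": {
  "deltas": [
    [0, 0, 0.007, 0.05, 1],
    [0, 0, 0.007, 0.05, 1]
  ]
}}

```text
time_s: 10.35
position: [593.7, 38.2, 168.2]
eef_rot: [0.0, 0.997, 0.074, 0.001]
wrist_force: [2.4, -0.7, 8.0]
opening: 0.151
```

```bash
python3 st.py; python3 st.py|tail -1; python3 -c "
from h import *
cv2.imwrite('pics/w5.png',viewer.capture('wrist'))"; python3 st.py
```

```text
pos [593.652  38.233 168.235] yaw 0.149 q7 -1.653 t 10.35 F [ 2.415 -0.657  7.956] T [-0.223 -0.384  0.348] op 0.151
F tool [ 2.304  1.01  -7.952] T tool [-0.277  0.347 -0.348]
F tool [ 2.304  1.01  -7.952] T tool [-0.277  0.347 -0.348]
pos [593.672  38.23  168.265] yaw 0.145 q7 -1.657 t 10.40 F [ 1.834 -0.659  6.413] T [-0.215 -0.452  0.151] op 0.155
F tool [ 1.731  0.918 -6.41 ] T tool [-0.278  0.416 -0.152]
```

View pics/w5.png

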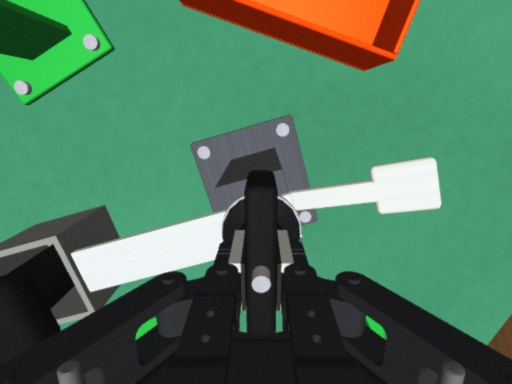

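Emit:
{"name": "move_arm", "arguments": {
  "deltas": [
    [0, 0, 0.007, 0.05, 1],
    [0, 0, 0.007, 0.05, 1],
    [0, 0, 0.007, 0.05, 1]
  ]
}}

```text
time_s: 10.65
position: [593.7, 38.2, 168.2]
eef_rot: [-0.0, 1.0, -0.001, 0.001]
wrist_force: [1.2, -0.1, 9.1]
opening: 0.149
```

```bash
python3 st.py
```

```text
pos [593.72   38.226 168.166] yaw -0.001 q7 -1.789 t 10.65 F [ 1.153 -0.107  9.073] T [-0.275 -0.335  0.274] op 0.149
F tool [ 1.17   0.105 -9.071] T tool [-0.274  0.335 -0.274]
```

Emit:
{"name": "move_arm", "arguments": {
  "deltas": [
    [0, 0, 0.007, 0.03, 1]
  ]
}}

```text
time_s: 10.73
position: [593.7, 38.2, 168.1]
eef_rot: [0.0, 1.0, -0.016, 0.001]
wrist_force: [1.2, -1.4, 9.2]
opening: 0.153
```

```bash
python3 st.py
```

```text
pos [593.701  38.168 168.129] yaw -0.032 q7 -1.817 t 10.73 F [ 1.207 -1.387  9.219] T [-0.35  -0.221  0.207] op 0.153
F tool [ 1.267  1.348 -9.217] T tool [-0.343  0.232 -0.207]
```

Emit:
{"name": "move_arm", "arguments": {
  "deltas": [
    [0, 0, 0.007, 0.03, 1]
  ]
}}

```text
time_s: 10.82
position: [593.7, 38.2, 168.1]
eef_rot: [-0.0, 1.0, -0.03, 0.001]
wrist_force: [1.0, -1.8, 10.6]
opening: 0.152
```

```bash
python3 st.py
```

```text
pos [593.742  38.178 168.101] yaw -0.060 q7 -1.843 t 10.82 F [ 1.038 -1.788 10.636] T [-0.334 -0.17   0.314] op 0.152
F tool [  1.165   1.721 -10.634] T tool [-0.323  0.19  -0.315]
```

Emit:
{"name": "move_arm", "arguments": {
  "deltas": [
    [0, 0, 0, 0, 1]
  ]
}}

```text
time_s: 10.9
position: [593.8, 38.2, 168.1]
eef_rot: [-0.0, 1.0, -0.03, 0.001]
wrist_force: [1.1, -1.3, 9.8]
opening: 0.154
```

```bash
python3 st.py
```

```text
pos [593.753  38.17  168.134] yaw -0.061 q7 -1.844 t 10.90 F [ 1.058 -1.32   9.761] T [-0.304 -0.187  0.09 ] op 0.154
F tool [ 1.156  1.252 -9.759] T tool [-0.292  0.205 -0.09 ]
```

Emit:
{"name": "move_arm", "arguments": {
  "deltas": [
    [0, 0, 0, 0, 1],
    [0, 0, 0, 0, 1]
  ]
}}

```text
time_s: 11.07
position: [593.7, 38.2, 168.1]
eef_rot: [-0.0, 1.0, -0.03, 0.001]
wrist_force: [0.9, -1.5, 9.6]
opening: 0.156
```

```bash
python3 st.py
```

```text
pos [593.711  38.162 168.089] yaw -0.059 q7 -1.842 t 11.07 F [ 0.864 -1.496  9.644] T [-0.274 -0.219  0.007] op 0.156
F tool [ 0.969  1.441 -9.643] T tool [-0.261  0.235 -0.008]
```

```bash
python3 -c "
from h import *
im=viewer.capture('wrist');cv2.imwrite('pics/w6.png',im)
a=[cv2.resize(i[160:330,200:320],None,fx=3.2,fy=3.2,interpolation=cv2.INTER_CUBIC) for i in (cv2.imread('pics/w4.png'),im)]
cv2.imwrite('pics/w6c.png',np.hstack(a))"; python3 st.py
```

```text
pos [593.727  38.19  168.116] yaw -0.059 q7 -1.842 t 11.12 F [ 1.285 -0.284  9.37 ] T [-0.318 -0.22  -0.012] op 0.154
F tool [ 1.318  0.206 -9.368] T tool [-0.304  0.238  0.012]
```

View pics/w6c.png

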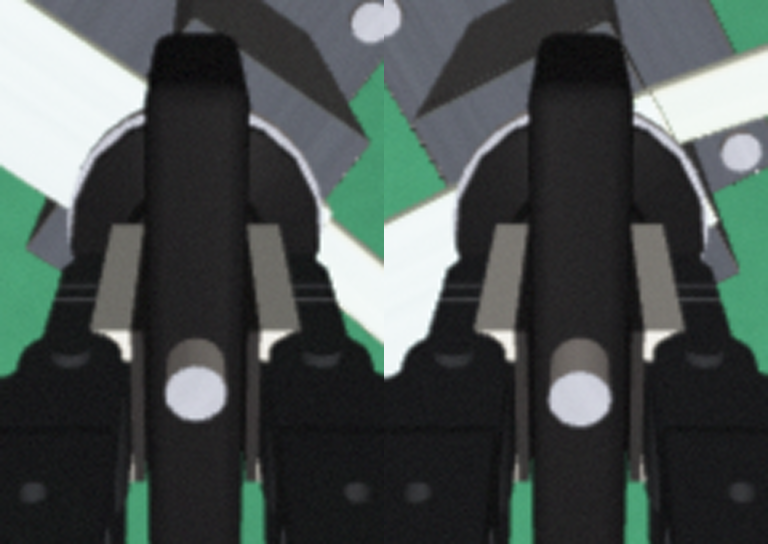

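Emit:
{"name": "move_arm", "arguments": {
  "deltas": [
    [0, 0, 0, 0, 0.7],
    [0, 0, 0, 0, 0.5],
    [0, 0, 0, 0, 0.5],
    [0, 0, 0, 0, 0.5],
    [0, 0, 0, 0, 0.5],
    [0, 0, -2, 0, 0.5],
    [0, 0, -3, 0, 0.5],
    [0, 0, -3, 0, 0.5],
    [0, 0, 0, 0, 0.5],
    [0, 0, 0, 0, 0.5]
  ]
}}

```text
time_s: 11.95
position: [593.7, 38.4, 248.9]
eef_rot: [-0.0, 1.0, -0.03, 0.002]
wrist_force: [-0.2, -0.2, -0.6]
opening: 0.503
```

```bash
python3 st.py;python3 - <<'E'
from h import *
for n in ("scene","side","wrist"): cv2.imwrite(f"pics/{n}7.png",viewer.capture(n))
p,R=tool()
a=overlay("wrist",cv2.imread("pics/wrist7.png"),(0,0),(512,384),1.5,593.2,38.4,.43,-.06,162.9)
cv2.imwrite("pics/w7o.png",a)
E
```

```text
pos [593.671  38.389 248.931] yaw -0.060 q7 -1.832 t 11.95 F [-0.15  -0.163 -0.563] T [-0.03  -0.057  0.01 ] op 0.503
F tool [-0.142  0.172  0.562] T tool [-0.026  0.059 -0.01 ]
```

View pics/w7o.png

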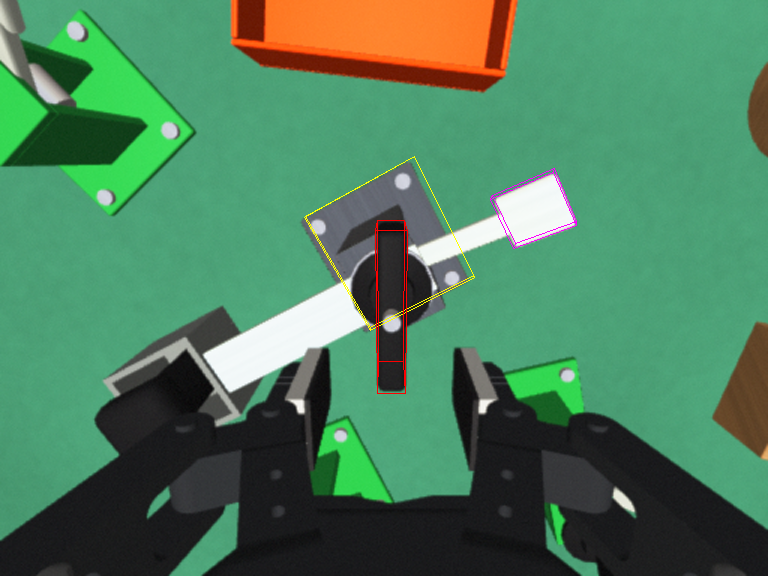

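View pics/side7.png

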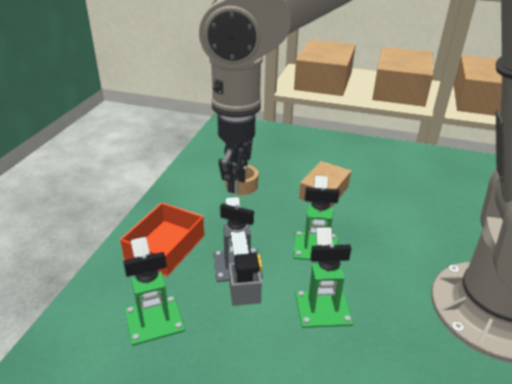

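Emit:
{"name": "move_arm", "arguments": {
  "deltas": [
    [1.1, 2.2, 0, 0, 1],
    [1.7, 3.2, 0, 0, 1],
    [1.77, 3.25, 0, 0, 1],
    [0, 0, 0, -0.12, 1],
    [0, 0, 0, -0.12, 1],
    [0, 0, 0, -0.12, 1],
    [0, 0, 0, -0.12, 1],
    [0, 0, 2, 0, 1],
    [0, 0, 3, 0, 1],
    [0, 0, 2, 0, 1],
    [0, 0, 0.8, 0, 1],
    [0, 0, 0, 0, 1],
    [0, 0, 0, 0, 1],
    [0, 0, 0, 0, 1]
  ]
}}

```text
time_s: 13.27
position: [634.0, -50.8, 170.4]
eef_rot: [0.0, 0.978, 0.208, 0.001]
wrist_force: [0.3, 0.9, -0.2]
opening: -0.001
```

```bash
python3 st.py;python3 - <<'E'
from h import *
for n in ("side","wrist","scene"): cv2.imwrite(f"pics/{n}8.png",viewer.capture(n))
E
```

```text
pos [633.974 -50.759 170.4  ] yaw 0.420 q7 -1.234 t 13.27 F [ 0.329  0.92  -0.195] T [-0.053 -0.056 -0.023] op -0.001
F tool [ 0.675 -0.706  0.196] T tool [-0.071  0.03   0.023]
```

View pics/wrist8.png

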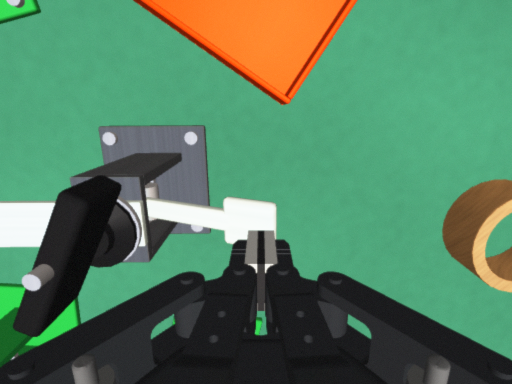

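View pics/scene8.png

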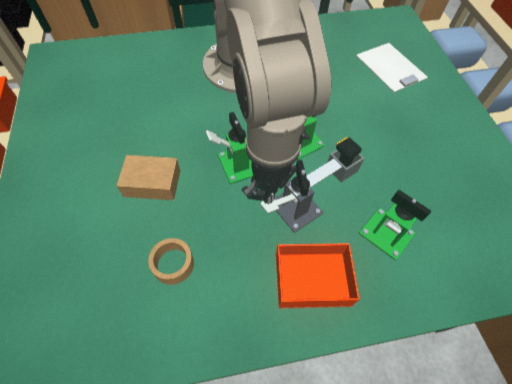

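Emit:
{"name": "move_arm", "arguments": {
  "deltas": [
    [0, 0, 1, 0, 1],
    [0, 0, 0.8, 0, 1],
    [0, 0, 0.3, 0, 1],
    [0, 0, 0.3, 0, 1],
    [0, 0, 0.3, 0, 1],
    [0, 0, 0.3, 0, 1]
  ]
}}

```text
time_s: 13.92
position: [633.7, -51.2, 139.3]
eef_rot: [0.0, 0.978, 0.208, 0.0]
wrist_force: [0.7, -1.9, 7.7]
opening: -0.0
```

```bash
python3 st.py;python3 - <<'E'
from h import *
for n in ("wrist",): cv2.imwrite(f"pics/{n}9.png",viewer.capture(n))
E
```

```text
pos [633.748 -51.18  139.342] yaw 0.419 q7 -1.240 t 13.92 F [ 0.7   -1.885  7.681] T [-0.574 -0.127 -0.003] op -0.000
F tool [-0.124  2.011 -7.68 ] T tool [-0.576 -0.118  0.002]
```

View pics/wrist9.png

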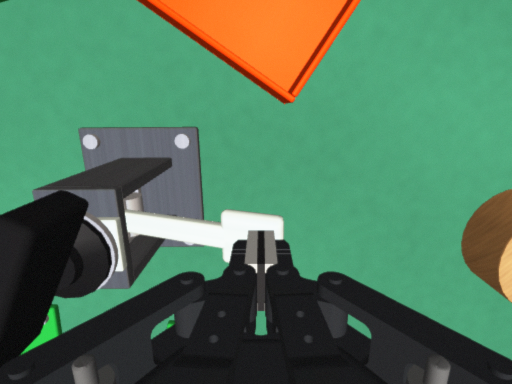

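Emit:
{"name": "move_arm", "arguments": {
  "deltas": [
    [0, 0, 0.4, 0, 1],
    [0, 0, 0.4, 0, 1],
    [0, 0, 0.4, 0, 1],
    [0, 0, 0.4, 0, 1],
    [0, 0, 0.4, 0, 1],
    [0, 0, 0.4, 0, 1]
  ]
}}

```text
time_s: 14.47
position: [634.2, -51.4, 115.6]
eef_rot: [0.0, 0.978, 0.208, 0.001]
wrist_force: [1.9, -2.0, 8.3]
opening: -0.0
```

```bash
python3 st.py
```

```text
pos [634.17  -51.411 115.645] yaw 0.419 q7 -1.245 t 14.47 F [ 1.921 -2.002  8.309] T [-0.413 -0.23   0.03 ] op -0.000
F tool [ 0.952  2.621 -8.304] T tool [-0.471  0.042 -0.031]
```

Emit:
{"name": "move_arm", "arguments": {
  "deltas": [
    [0, 0, 0.4, 0, 1],
    [0, 0, 0.4, 0, 1],
    [0, 0, 0.4, 0, 1],
    [0, 0, 0.4, 0, 1],
    [0, 0, 0.4, 0, 1],
    [0, 0, 0.4, 0, 1]
  ]
}}

```text
time_s: 14.97
position: [634.3, -51.8, 91.7]
eef_rot: [0.001, 0.978, 0.208, 0.001]
wrist_force: [0.8, -3.7, 8.8]
opening: 0.003
```

```bash
python3 st.py
```

```text
pos [634.329 -51.762  91.74 ] yaw 0.419 q7 -1.251 t 14.97 F [ 0.768 -3.714  8.803] T [-0.78  -0.29  -0.063] op 0.003
F tool [-0.796  3.72  -8.799] T tool [-0.83  -0.053  0.061]
```

Emit:
{"name": "move_arm", "arguments": {
  "deltas": [
    [0, 0, 0.3, 0, 1],
    [0, 0, 0.3, 0, 1],
    [0, 0, 0.3, 0, 1],
    [0, 0, 0.2, 0, 1],
    [0, 0, 0.2, 0, 1],
    [0, 0, 0.2, 0, 1]
  ]
}}

```text
time_s: 15.47
position: [633.7, -50.3, 76.6]
eef_rot: [-0.0, 0.978, 0.208, 0.0]
wrist_force: [-3.1, 3.2, 10.9]
opening: -0.001
```

```bash
python3 st.py
```

```text
pos [633.714 -50.292  76.614] yaw 0.420 q7 -1.254 t 15.47 F [-3.094  3.247 10.878] T [ 0.816  0.631 -0.063] op -0.001
F tool [ -1.492  -4.229 -10.879] T tool [ 1.002 -0.243  0.064]
```

Emit:
{"name": "move_arm", "arguments": {
  "deltas": [
    [0, 0, 0.1, 0, 1],
    [0, 0, 0.1, 0, 1],
    [0, 0, 0.1, 0, 1]
  ]
}}

```text
time_s: 15.72
position: [633.8, -50.2, 73.7]
eef_rot: [-0.0, 0.978, 0.209, 0.0]
wrist_force: [-1.4, 0.7, 10.7]
opening: -0.003
```

```bash
python3 st.py
```

```text
pos [633.765 -50.19   73.656] yaw 0.420 q7 -1.255 t 15.72 F [-1.354  0.748 10.717] T [ 0.324  0.17  -0.048] op -0.003
F tool [ -0.92   -1.238 -10.718] T tool [ 0.365 -0.023  0.048]
```

Emit:
{"name": "move_arm", "arguments": {
  "deltas": [
    [0, 0, 0.1, 0, 1],
    [0, 0, 0.1, 0, 1]
  ]
}}

```text
time_s: 15.88
position: [633.8, -50.1, 71.7]
eef_rot: [-0.0, 0.978, 0.209, 0.0]
wrist_force: [-1.0, 1.7, 10.7]
opening: -0.002
```

```bash
python3 st.py
```

```text
pos [633.777 -50.094  71.708] yaw 0.420 q7 -1.255 t 15.88 F [-1.044  1.688 10.73 ] T [ 0.574  0.402 -0.023] op -0.002
F tool [ -0.253  -1.97  -10.729] T tool [ 0.688 -0.133  0.024]
```

Emit:
{"name": "move_arm", "arguments": {
  "deltas": [
    [0, 0, 0.1, 0, 1],
    [0, 0, 0.1, 0, 1]
  ]
}}

```text
time_s: 16.05
position: [633.8, -50.0, 69.7]
eef_rot: [-0.0, 0.978, 0.209, 0.0]
wrist_force: [-1.6, 3.6, 10.6]
opening: -0.001
```

```bash
python3 st.py
```

```text
pos [633.783 -50.038  69.706] yaw 0.420 q7 -1.256 t 16.05 F [-1.626  3.562 10.637] T [ 0.832  0.465 -0.009] op -0.001
F tool [ -0.019  -3.92  -10.636] T tool [ 0.949 -0.085  0.01 ]
```

Emit:
{"name": "move_arm", "arguments": {
  "deltas": [
    [0, 0, 0.1, 0, 1]
  ]
}}

```text
time_s: 16.13
position: [633.9, -50.2, 68.8]
eef_rot: [-0.0, 0.978, 0.209, 0.001]
wrist_force: [-0.2, 0.4, 10.0]
opening: -0.002
```

```bash
python3 st.py
```

```text
pos [633.914 -50.207  68.788] yaw 0.420 q7 -1.256 t 16.13 F [-0.241  0.369 10.044] T [ 0.129  0.086 -0.034] op -0.002
F tool [ -0.056  -0.435 -10.044] T tool [ 0.153 -0.026  0.034]
```

Still moving at about 10 N, so it is not on the stop yet. I'll continue in 0.5–1 mm steps.

Emit:
{"name": "move_arm", "arguments": {
  "deltas": [
    [0, 0, 0.1, 0, 1]
  ]
}}

```text
time_s: 16.22
position: [633.9, -50.2, 67.8]
eef_rot: [-0.0, 0.978, 0.209, 0.001]
wrist_force: [-3.1, 4.1, 20.0]
opening: 0.001
```

```bash
python3 st.py
```

```text
pos [633.949 -50.167  67.831] yaw 0.420 q7 -1.256 t 16.22 F [-3.105  4.091 20.049] T [0.966 0.795 0.005] op 0.001
F tool [ -1.14   -5.005 -20.05 ] T tool [ 1.206 -0.332 -0.003]
```

Emit:
{"name": "move_arm", "arguments": {
  "deltas": [
    [0, 0, 0.1, 0, 1]
  ]
}}

```text
time_s: 16.3
position: [634.1, -50.1, 67.4]
eef_rot: [-0.0, 0.978, 0.209, 0.001]
wrist_force: [-9.2, 4.1, 34.1]
opening: 0.001
```

```bash
python3 st.py
```

```text
pos [634.081 -50.072  67.433] yaw 0.420 q7 -1.256 t 16.30 F [-9.174  4.119 34.094] T [ 0.944  2.095 -0.009] op 0.001
F tool [ -6.642  -7.505 -34.104] T tool [ 1.716 -1.528  0.011]
```

Emit:
{"name": "move_arm", "arguments": {
  "deltas": [
    [0, 0, 0.05, 0, 1]
  ]
}}

```text
time_s: 16.38
position: [634.2, -50.0, 67.4]
eef_rot: [-0.0, 0.978, 0.209, 0.001]
wrist_force: [-9.6, 3.2, 35.3]
opening: 0.001
```

```bash
python3 st.py
```

```text
pos [634.157 -50.04   67.448] yaw 0.420 q7 -1.256 t 16.38 F [-9.623  3.179 35.319] T [0.948 2.363 0.033] op 0.001
F tool [ -7.426  -6.826 -35.333] T tool [ 1.829 -1.771 -0.029]
```

Emit:
{"name": "move_arm", "arguments": {
  "deltas": [
    [0, 0, -0.3, 0, 1],
    [0, 0, -1, 0, 1],
    [0, 0, -3, 0, 1],
    [0, 0, -4, 0, 1],
    [0, 0, -4, 0, 1],
    [0, 0, -4, 0, 1],
    [0, 0, -4, 0, 1],
    [0, 0, 0, 0, 1],
    [0, 0, 0, 0, 1],
    [0, 0, 0, 0, 1]
  ]
}}

```text
time_s: 17.22
position: [633.0, -50.9, 268.7]
eef_rot: [-0.0, 0.978, 0.208, -0.0]
wrist_force: [-0.6, 0.0, -1.1]
opening: 0.004
```

```bash
python3 st.py;python3 - <<'E'
from h import *
A=[]
for n in ("scene","side","wrist"): 
    im=viewer.capture(n);cv2.imwrite(f"pics/{n}10.png",im);A.append(im)
o=overlay("wrist",A[2],(0,0),(512,384),1.5,593.2,38.4,.43,-.06,161.5,-.347);cv2.imwrite("pics/w10o.png",o)
E
```

```text
pos [633.011 -50.88  268.745] yaw 0.420 q7 -1.218 t 17.22 F [-0.649  0.02  -1.093] T [-0.008  0.054  0.018] op 0.004
F tool [-0.585 -0.282  1.093] T tool [ 0.015 -0.053 -0.018]
```

View pics/w10o.png

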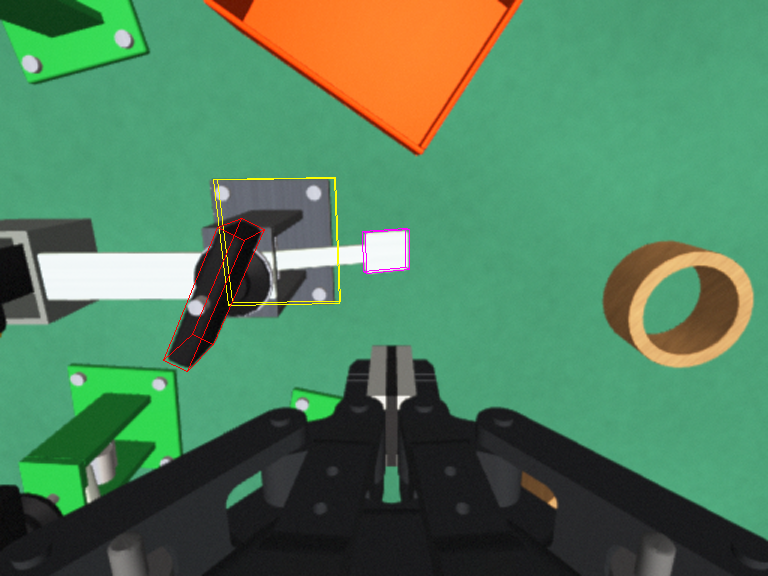

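View pics/scene10.png

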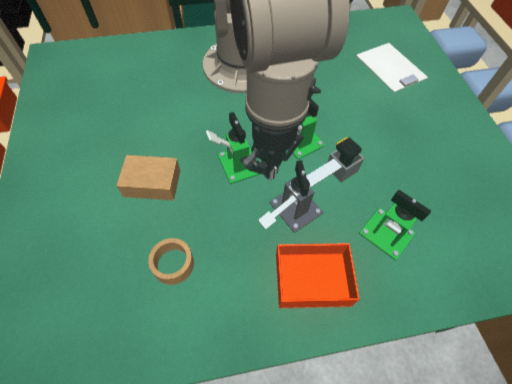

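```bash
python3 -c "
from bench import robot
print(robot.close_job())"
```

```text
the job is handed in; nothing more can be done
None
```

The clamp is done and the job is handed in, at about 17 s of the 72 s allowed. No verdict was reported.

**Nut:** I picked the steel clamp over the three green look-alikes. I gripped the wing nut's bar and turned it about 2.86 rad clockwise with the lever still half-way. The pad came up about 0.65 rad before the end, which works out to an estimated 30–38 N on the pad. After I let go, the picture showed the nut at the angle where I left it.

**Lever:** I pushed the paddle down with the closed fingertips. It took about 8–11 N all the way until it met its hard stop, where the push peaked at about 35 N (limit 45 N). Then I lifted the arm clear.

**Last checks:** The lever lies on the model drawn at 0.347 rad below level, and bin, tape core and carton look unmoved in the scene picture. The wrist force is about 1 N, so the robot is touching nothing.

**Less certain:** The pad force was never measured directly. The turning torque was noisy, 0.2–0.35 Nm near the end. It implies about 27 N at nominal friction, slightly below the estimate from the angle. It also died away to almost zero when I stopped turning, although the task says to expect about half. The steady 8–11 N on the lever does fit a snug nut.

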